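# Find and punch the balance point of a scale beam

### The arm

A 6-joint arm with a two-finger parallel gripper is mounted at the origin on a cart in front of the work surface, level with it; the furniture and walls round the work are solid. World frame = base frame: x ahead of the robot, y to its left, z up, the work surface at z = 0. Lengths are in m, angles in rad, forces in N, time in s.
With the tool pointing down it reaches from about 0.375 to 0.75 m from the base axis. Payload 9 kg.
Tool frame: the origin (TCP) lies on the centre line of the jaws, within the pads' length; the fingertips stand 14 mm ahead of it and the grasp point (between the pads) lies 5 mm behind it (r.tip_extent is the distance from the TCP to the fingertips, in m); z points along the fingers, y is the line along which they close (so a half turn about z gives the same grasp; the last joint's range is limited). The gripper opens to 85 mm and grips with 20 to 120 N. Pads are 22 mm wide; open, the fingers measure 114 mm over their backs; the gripper's body (76 mm by 85 mm) begins 54 mm behind the grasp point. The pads swing forward as they close: fully open they stand 13 mm farther back than shut.
Start: joints at [1.018, 0.104, 0.097, 1.564, 0, 1.353], TCP at [0.197, 0.567, 0.245] pointing down, gripper open.
Joint ranges: [-2.99, 2.99], [-0.84, 1.86], [-1.1, 1.16], [-1.84, 2.11], [-1.51, 1.56], [-3.14, 3.14]. Speed limits (rad/s): [2.22, 2.22, 2.57, 3.14, 3.14, 3.14].

### API

Orientations are given as a rotation vector (axis times angle).
In Python, from station import r gives the robot as it stands.
- The arm moves only by the tool send_rows, never from a script. Its argument "steps" is a list that holds one entry, the list of rows, each a list of 4 numbers: the shift along the tool's x, y, z in m, then the turn about the tool's z in rad. A call has 1 to 12 rows; each row is the pose to reach, as a shift and turn from the pose commanded when the call began, along the tool's axes at that moment; what a row does not reach only later rows make up. A row lasts 1/12 s, in which the tool goes at most 41.7 mm and 7.16 degrees, less where a joint would pass 70% of its speed; a pose out of reach is approached as far as the arm can. A call with a gripper value outside its range is refused whole. "grip" is the finger opening in m, from 0 to 0.0854, set as the call begins (left out, the last holds). The fingers move at their own pace and stop on an object; "grip_force" is the grip in N (left out, the last holds). Time passes only in rows, so rows that repeat a pose let the fingers close. It gives the time, the measured TCP pose, the force, the opening and the grip force at its end, in the units of the state.
- r.state(): the state, without advancing time (a new reading comes with each control period).
- r.snapshot(name): name is "side" or "top"; returns the picture (420x560x3 uint8, blue, green, red); there is no depth.
- r.camera_info(name): a dict with "camera_matrix" (3x3 intrinsics, pixels), "R" (3x3) and "t" (3): a world point X has camera coordinates R X + t. Camera axes: x right, y down, z forward; pixel columns grow to the right and rows downward; lengths in m; the calibration is good to about 2 mm. A picture is of the moment at which its call begins. camera_info takes no time and is no camera call.
- r.sign_off(): hands the job in; it is judged then, once.
The state is a dict: "time_s": time; "q": joint angles; "joint_vel": joint speeds; "effort": joint torques, N m; "tcp_pos": TCP position; "eef_rot": TCP orientation; "ft_force": force on the tool from outside, world axes, zero at the start; "moment": the same for the moment, N m; "opening": opening from 0.0 (shut) to 1.0 (fully open); "grasp_force": force on a finger pad.
Only numpy, scipy, OpenCV 4.12 (cv2) and the standard library are available. Lean on these libraries where they do the work, as an engineer would, in place of code of your own. Each camera call takes 0.05 s, during which the arm holds its last target. There are 200 camera calls.

### The job

Slide the loaded scale beam lengthwise over the knife-edge saddle of the balancing stand until, let go, it stays level on the saddle alone, clear of both rests. Only then push the punch above the edge down, gently but until its point bites on the beam, and let it spring back, leaving the beam balanced. Do not lift the beam off, force it against the saddle, spill its weights or disturb the other things.

Things in the scene. Friction and masses are not known exactly. Their poses are not given: they have to be found in the camera images.
- stand: Grey balancing stand, fixed: base plate 100 (x) x 170 (y) x 12 mm. Origin under its middle on the bench; y is the beam's lengthwise direction, z up. Over the middle stands a dark bridge: two posts, 33 mm apart inside, 24 mm long along y, carry a cross bar 53 x 24 mm, top 99 mm above the bench. The beam passes between the posts with 2.5 mm play each side.
- saddle: Dark plate on the knife edge in the middle of the stand, 31 (x) x 26 (y) x 6 mm, rocking about the edge, which runs along stand x; origin on the edge, 44 mm above the bench; its top, on which the beam lies, is 50 mm above. It is damped and weakly righted: with the beam's centre of mass off the edge it leans, about 0.0065 rad per mm off, until the beam meets a rest.
- rest_left: Black rest post under the beam, 60 mm from the edge on the +y side of the stand, 16 x 12 mm; top 46 mm above the bench, so 4 mm below the level beam. Origin at its foot, 12 mm above the bench.
- rest_right: The same rest on the -y side of the stand.
- beam: Loose aluminium scale beam, 28 (x) x 340 (y) x 10 mm, 0.2 kg; origin at the centre of its underside, z up. On its top at y = +100 and -100 mm is a square cup, 34 mm outside, 12 mm high, with a weight. At the start it lies on the saddle within 8 mm of its middle, y along the stand's y, tipped by about 0.06 rad onto the rest on its heavy side.
- beam_mid (a point): Middle of the beam, half-way up. The plain ends, 120 to 170 mm from it, can be gripped across the 28 mm width from above, or the end faces pushed. The balance point lies 13 to 45 mm from it toward the heavy side, differs each time and cannot be seen; let go to see to which side it tips.
- weight_a_mid (a point): Steel-cased weight with a small knob, 26 mm across, 28 mm high, loose in one cup of the beam; this is its centre. One of the two weights is much heavier (120 to 240 g) than the other (28 to 56 g); they look alike and either may be in either cup.
- weight_b_mid (a point): The other weight, alike to look at, in the other cup; its centre.
- punch_knob (a point): Top centre of the punch's round knob, 22 mm across, straight above the middle of the knife edge; it stands 130 mm above the bench, the highest point of the stand.
- punch (a joint): How far the punch is pushed down, m: 0 up, at most 0.016; it springs back by itself. The spring takes 1 N at first and 1.7 N at 6 mm, where the point meets the level beam; from there the point gives about 0.55 mm per newton more. It has bitten at 3 N on the beam (about 8 mm down, 5 N of push); more than 12 N on the beam would damage it.
- punch_point: The sprung steel point at the foot of the punch, 6 mm thick, on its axis; origin at its tip, 66 mm above the bench when up, 6 mm above the level beam.
- loupe: Black loupe, 33 mm across, 30 mm high, standing in front of the stand (origin under it): a bystander.
- spool: Small solder spool, 41 mm across, 22 mm high, behind the stand (origin under it): a bystander.
- tape: White roll of tape, 56 mm across, 32 mm high, farther back (origin under it): a bystander.

How it is judged:
On the way, in this order (a step that is already met when the one before it is completed fails the run):
1. the beam, let go, stays level on the saddle, clear of both rests, with the punch not touching it (angle between beam's own z axis and vertical below 0.02 rad and contact force between beam and rest_left below 0.02 N and contact force between beam and rest_right below 0.02 N and contact force between beam and saddle above 1 N and linear speed of beam below 0.01 m/s and angular speed of beam below 0.05 rad/s and contact force between beam and the arm below 0.02 N and contact force between beam and the fingers below 0.02 N and contact force between punch_point and beam below 0.02 N), for 0.5 s.
2. the punch point bites on the level beam with at least 3 N (angle between beam's own z axis and vertical below 0.02 rad and contact force between beam and rest_left below 0.02 N and contact force between beam and rest_right below 0.02 N and contact force between punch_point and beam above 3 N), for 0.1 s.
At the end, for the whole second after the job is handed in: The beam rests level (within 0.02 rad) and still on the saddle alone, clear of both rests, with both weights in their cups, and the punch is up again (within 2 mm) (angle between beam's own z axis and vertical below 0.02 rad and contact force between beam and rest_left below 0.02 N and contact force between beam and rest_right below 0.02 N and contact force between beam and saddle above 1 N and linear speed of beam below 0.01 m/s and angular speed of beam below 0.05 rad/s and value of joint punch below 0.002 m and contact force between punch_point and beam below 0.02 N); the robot touches nothing.
It fails at once if the punch bites (over 0.5 N) on a beam that is tipped by more than 0.04 rad (contact force between punch_point and beam above 0.5 N and angle between beam's own z axis and vertical above 0.04 rad).
It fails at once if the punch presses the beam with more than 12 N (contact force between punch_point and beam above 12 N).
It fails at once if the beam is forced against the saddle with more than 20 N (contact force between beam and saddle above 20 N).
It fails at once if the middle of the beam is lifted more than 15 mm off the saddle, or a weight leaves its cup (z of beam_mid in the frame of stand above 0.07 m or z of any of weight_a_mid, weight_b_mid in the frame of beam above 0.036 m or z of any of weight_a_mid, weight_b_mid in the frame of beam below 0.015 m).
It fails at once if a bystander is moved more than 20 mm (distance of any of loupe, spool, tape from where it was at the start of the episode above 0.02 m).
It also fails if it takes over 64 s, if anything falls off the work surface, if the arm or the gripper's body presses on something with over 40 N, if the wrist force passes 120 N, or if a joint passes its speed limit or range.

## Working session

There is one attempt and no reset: what is moved stays moved. The work goes in short steps, Python scripts to look and compute and a tool call to move; the robot and the scene stay as the last step left them, time stands still between calls to the robot, and variables do not carry over. Pictures are saved under pics/ and viewed, at most 10 in all, crops included, and the job is handed in when it is done.

Besides the shell and the picture viewer there is one more tool, called after "Emit:" as name(argument=value, ...), one argument or row to a line, values as JSON. send_rows: Moves the arm, as the interface text tells. Its arguments: {"type":"object","properties":{"steps":{"type":"array"},"grip":{"type":"number"},"grip_force":{"type":"number"}},"required":["steps"]}

```bash
ls; mkdir -p pics; python3 - <<'E'
from station import r
import cv2
for n in("side","top"):
    cv2.imwrite(f"pics/{n}0.png",r.snapshot(n)); c=r.camera_info(n); print(n,c)
print(r.state())
E
```

```text
pics
side {'camera_matrix': array([[448.0716269 ,   0.        , 279.57190428],
       [  0.        , 448.0716269 , 200.82765244],
       [  0.        ,   0.        ,   1.        ]]), 'R': array([[-0.88429783, -0.46629607,  0.02419341],
       [-0.19121538,  0.31438259, -0.92983884],
       [ 0.42597421, -0.82688062, -0.36717083]]), 't': array([0.56792153, 0.20470441, 0.68721533])}
top {'camera_matrix': array([[387.2453844 ,   0.        , 275.5098553 ],
       [  0.        , 387.2453844 , 212.92938552],
       [  0.        ,   0.        ,   1.        ]]), 'R': array([[ 0.24516539, -0.96946184, -0.00613811],
       [-0.92678877, -0.23250632, -0.29496337],
       [ 0.28452858,  0.07800354, -0.95548884]]), 't': array([-0.07725006,  0.58994946,  0.81859507])}
{'time_s': 0.1, 'q': array([ 1.01830317e+00,  1.04646542e-01,  9.65147570e-02,  1.56387337e+00,
       -1.41627689e-05,  1.35310009e+00]), 'joint_vel': array([-0.00020644, -0.00213284,  0.00168644,  0.00029679, -0.00131091,
       -0.00090984]), 'effort': array([ 5.69671553e-03, -5.58204710e+01,  5.04721498e+01,  1.30429957e-02,
       -2.94428783e-04,  9.86563407e-06]), 'tcp_pos': array([0.19698642, 0.56644085, 0.24457822]), 'eef_rot': array([-5.23371500e-01, -3.09724282e+00,  1.76787079e-03]), 'ft_force': array([ 0.27206588, -0.23290937, -0.02167362]), 'moment': array([-0.00675433,  0.01831408,  0.02810152]), 'grasp_force': 0.0, 'opening': 1.001935693417488}
```

View pics/side0.png

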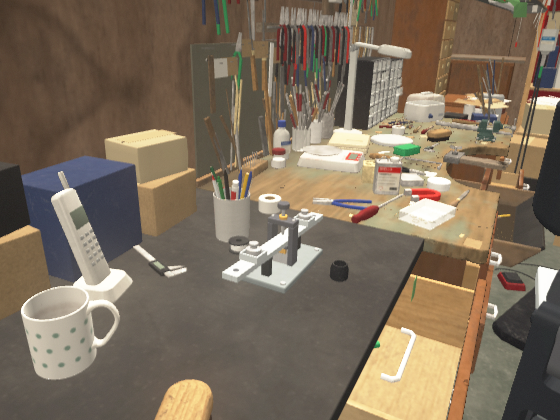

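View pics/top0.png

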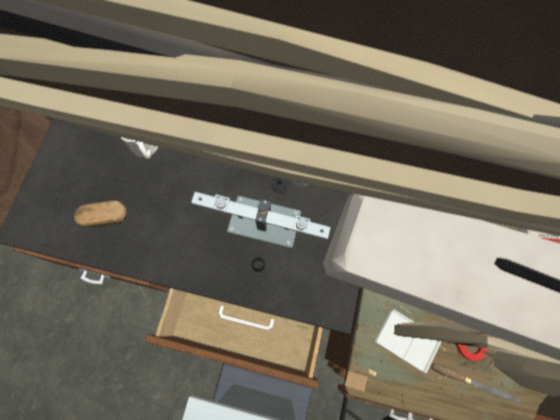

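The side view shows the stand near (280,245), with the beam from (232,272) to (318,215). In the top view the beam runs from (197,199) to (328,232). I'll enlarge both.

```bash
python3 - <<'E'
import cv2,numpy as np
a=cv2.imread("pics/side0.png")[190:300,215:355]; b=cv2.imread("pics/top0.png")[170:280,190:340]
cv2.imwrite("pics/c1.png",cv2.resize(a,None,fx=5.5,fy=5.4,interpolation=cv2.INTER_CUBIC)[:600])
cv2.imwrite("pics/c2.png",cv2.resize(b,None,fx=5,fy=5,interpolation=cv2.INTER_CUBIC))
E
```

```text
(no output)
```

View pics/c1.png

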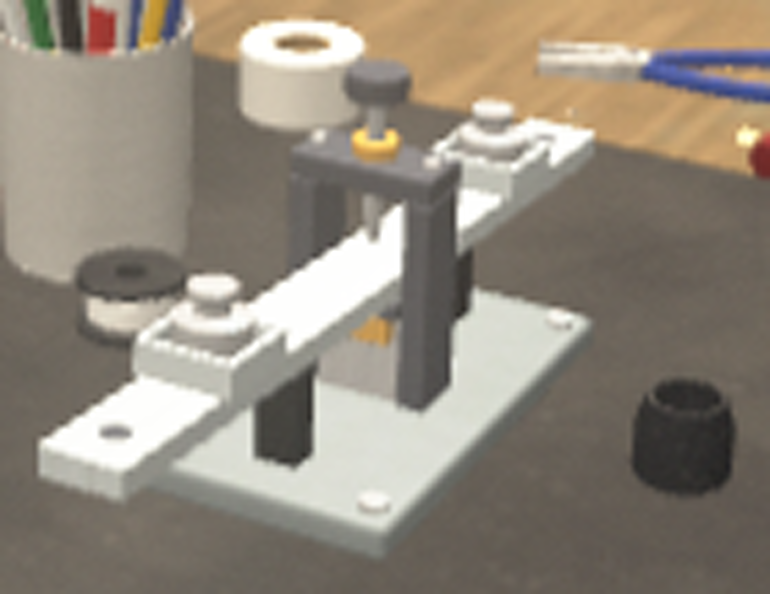

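View pics/c2.png

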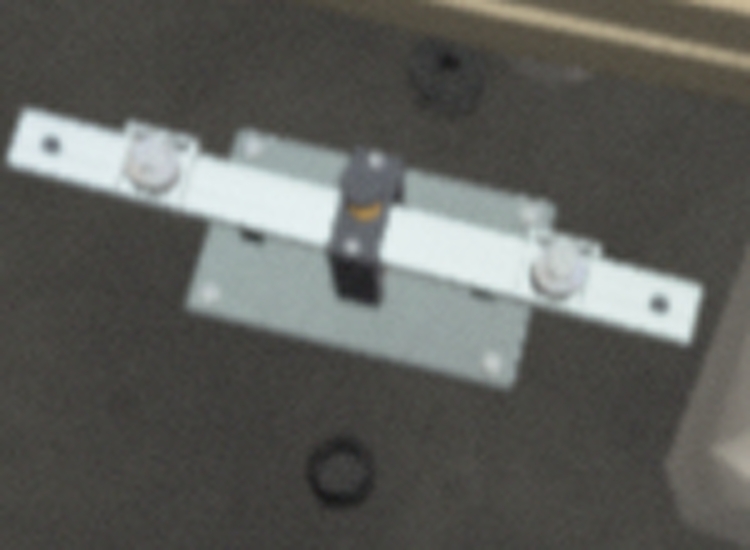

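The crops show the plate corners, the punch knob and the beam end corners clearly. I'll fit the stand and beam poses from them.

```bash
cat > h.py <<'E'
import numpy as np
from scipy.optimize import least_squares
from station import r
C={n:r.camera_info(n) for n in("side","top")}
def proj(n,X):
    c=C[n]; p=(np.asarray(X)@c["R"].T+c["t"])@c["camera_matrix"].T
    return p[...,:2]/p[...,2:]
def S(u,v): return (215+u/5.5,190+v/5.4)
def T(u,v): return (190+u/5,170+v/5)
def w(p,X):   # stand -> world, p=x,y,yaw
    c,s=np.cos(p[2]),np.sin(p[2]); X=np.asarray(X,float)
    return np.array([p[0]+c*X[0]-s*X[1],p[1]+s*X[0]+c*X[1],X[2]])
def beam(p,b,X): # b: y offset of beam mid, tilt (+: +y end up), x offset
    y,z=b[0]+X[1]*np.cos(b[1])-X[2]*np.sin(b[1]), .05+(X[1]+b[0])*np.sin(b[1])+X[2]*np.cos(b[1])
    return w(p,(X[0]+b[2],y,z))
E
python3 - <<'E'
from h import *
obs=[("top",T(240,128),(.05,.085,.012)),("top",T(555,203),(.05,-.085,.012)),("top",T(512,388),(-.05,-.085,.012)),("top",T(187,308),(-.05,.085,.012)),
("side",S(385,545),(-.05,.085,.012)),("side",S(592,322),(-.05,-.085,.012)),("side",S(378,74),(0,0,.13)),("top",T(372,175),(0,0,.13))]
f=lambda p:np.concatenate([proj(n,w(p,X))-uv for n,uv,X in obs])
s=least_squares(f,[.55,.1,0],loss="soft_l1"); p=s.x; print("stand",p,f(p).round(1).reshape(-1,2).tolist())
bo=[("top",T(22,107),(.014,.17,.01)),("top",T(7,165),(-.014,.17,.01)),("top",T(703,285),(.014,-.17,.01)),("top",T(690,346),(-.014,-.17,.01)),
("side",S(40,447),(.014,.17,.01)),("side",S(123,478),(-.014,.17,.01)),("side",S(595,133),(-.014,-.17,.01)),("side",S(545,117),(.014,-.17,.01))]
g=lambda b:np.concatenate([proj(n,beam(p,b,X))-uv for n,uv,X in bo])
for k in(0,4):
  t=least_squares(lambda b:g(b)[2*k:],[0,0.06 if k else -.06,0],loss="soft_l1"); b=t.x; print("beam",b,g(b).round(1).reshape(-1,2).tolist())
E
```

```text
stand [0.5864258  0.09769301 0.00290432] [[-0.6, -0.3], [0.5, -0.3], [0.1, 0.0], [-0.7, 0.0], [-0.2, -2.6], [0.6, -1.6], [-0.3, -1.5], [-1.8, 1.4]]
beam [ 0.00788364  0.06097589 -0.00131247] [[0.1, 1.2], [-0.4, 0.1], [-0.4, 0.2], [-0.2, -1.0], [0.2, 0.1], [0.5, -0.9], [-0.1, -0.6], [-2.9, -0.2]]
beam [ 0.00982901  0.06281529 -0.00247887] [[-0.8, 1.4], [-1.4, 0.4], [-1.3, 0.5], [-1.1, -0.8], [0.1, 0.6], [0.5, -0.4], [0.1, -0.1], [-2.7, 0.2]]
```

```bash
python3 - <<'E'
from h import *
def tri(a,b):
    f=lambda X:np.r_[proj("side",X)-a,proj("top",X)-b]
    s=least_squares(f,[.6,-.1,.2]); return s.x.round(3),s.fun.round(0)
print("lamp",tri((385,48),(430,250)))
for z in(.3,.5,.8,1):
  # top ray of lamp's left edge / centre
  for uv in((328,265),(430,250)):
    c=C["top"];d=c["R"].T@np.linalg.solve(c["camera_matrix"],[*uv,1]);o=-c["R"].T@c["t"]
    X=o+d*(z-o[2])/d[2];print(z,uv,X.round(2),proj("side",X).round(0))
print(o, [ (n,(-C[n]["R"].T@C[n]["t"]).round(2)) for n in C])
p=np.array([-.944,.329,0]);q=np.array([.329,.944,0]);D=np.array([.586,-.11,.245])-r.state()["tcp_pos"]
print(p@D,q@D,-D[2])
E
```

```text
lamp (array([ 0.505, -0.192,  0.387]), array([ 2.,  1., -0., -2.]))
0.3 (328, 265) [ 0.46 -0.06  0.3 ] [386. 102.]
0.3 (430, 250) [ 0.53 -0.22  0.3 ] [376.  89.]
0.5 (328, 265) [ 0.42 -0.04  0.5 ] [421. -20.]
0.5 (430, 250) [ 0.47 -0.15  0.5 ] [408. -14.]
0.8 (328, 265) [ 0.36 -0.01  0.8 ] [ 498. -290.]
0.8 (430, 250) [ 0.38 -0.05  0.8 ] [ 487. -269.]
1 (328, 265) [0.32 0.   1.  ] [ 578. -571.]
1 (430, 250) [0.32 0.01 1.  ] [ 585. -586.]
[ 0.33278388 -0.00157732  0.95569777] [('side', array([0.25, 0.77, 0.43])), ('top', array([ 0.33, -0.  ,  0.96]))]
-0.5897778606125473 -0.510574695654194 -0.00042177695943615423
```

```bash
python3 - <<'E'
import cv2
a=cv2.imread("pics/side0.png")[0:200,250:450]; b=cv2.imread("pics/top0.png")[150:350,300:560]
a=cv2.resize(a,(360,360),interpolation=cv2.INTER_CUBIC);b=cv2.resize(b,(440,338),interpolation=cv2.INTER_CUBIC)
b=cv2.copyMakeBorder(b,0,22,0,0,0);cv2.imwrite("pics/c3.png",cv2.hconcat([a,b]))
E
```

```text
(no output)
```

View pics/c3.png

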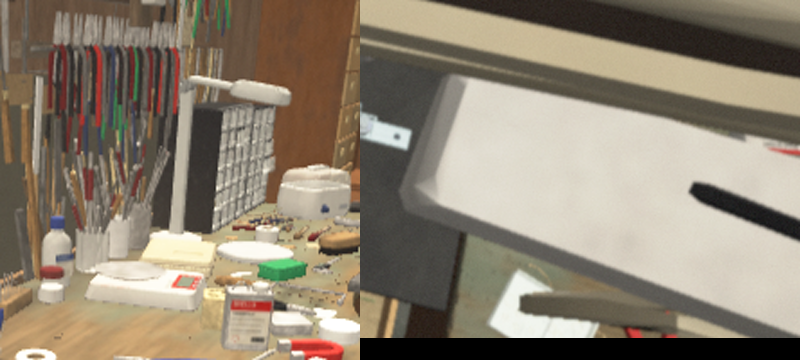

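The white shape in the top view isn't in the side view, so it hangs overhead on the -y side. I'll work from the +y end, pushing with closed fingers on the inner face of the +y cup, since the heavy side is -y.

Emit:
send_rows(
  steps=[
    [[-0.0333,-0.0168,0,0.1],[-0.0666,-0.0335,0,0.2],[-0.0999,-0.0503,0,0.3],[-0.1332,-0.0671,0,0.4],[-0.1665,-0.0838,0,0.5],[-0.1998,-0.1006,0,0.6],[-0.2331,-0.1174,0,0.7],[-0.2664,-0.1341,0,0.8],[-0.2997,-0.1509,0,0.9],[-0.333,-0.1677,0,1.0],[-0.3663,-0.1844,0,1.1],[-0.3996,-0.2012,0,1.236]],
  ],
  grip=0,
  grip_force=20,
)

```text
time_s: 1.1
tcp_pos: [0.5093, 0.2438, 0.245]
eef_rot: [-2.214, -2.228, 0.0]
ft_force: [0.1, 1.0, -0.5]
opening: -0.002
grasp_force: 0.0
```

Emit:
send_rows(
  steps=[
    [[-0.028,0.026,0,0],[-0.056,0.052,0,0],[-0.084,0.077,0,0],[-0.084,0.077,0.03,0],[-0.084,0.077,0.06,0],[-0.084,0.077,0.09,0],[-0.084,0.077,0.115,0],[-0.084,0.077,0.13,0],[-0.084,0.077,0.14,0],[-0.084,0.077,0.145,0],[-0.084,0.077,0.145,0]],
  ],
)

```text
time_s: 2.02
tcp_pos: [0.5859, 0.1622, 0.0995]
eef_rot: [-2.209, -2.233, 0.001]
ft_force: [0.6, -0.5, 0.0]
opening: -0.001
grasp_force: 0.0
```

```bash
python3 - <<'E'
from h import *
import cv2
print(r.tip_extent,r.state()["tcp_pos"],r.state()["ft_force"])
a=r.snapshot("side")[170:300,205:355];b=r.snapshot("top")[140:270,180:340]
cv2.imwrite("pics/c4.png",cv2.hconcat([cv2.resize(a,(400,346),interpolation=cv2.INTER_CUBIC),cv2.resize(b,(400,346),interpolation=cv2.INTER_CUBIC)]))
E
```

```text
0.014 [0.58591106 0.16222566 0.09951056] [ 0.60982134 -0.4614147   0.01271436]
```

View pics/c4.png

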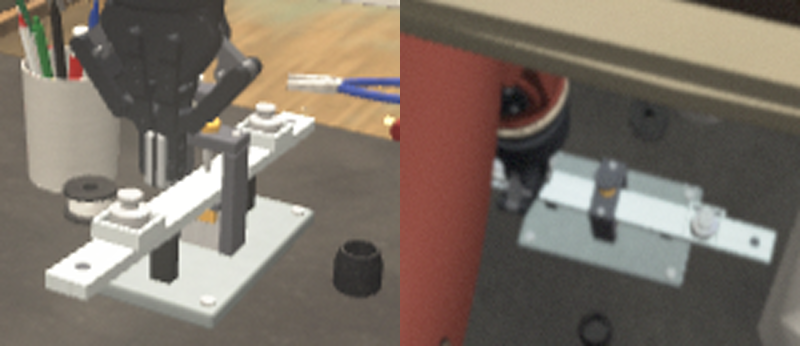

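The fingertips are over the beam between the +y cup and the bridge, with nothing touched. Next I'll write a tracker for the beam ends, then lower and push.

```bash
cat > trk.py <<'E'
from h import *
import cv2
P=np.array([.5864,.0977,.0029]); B0=np.array([.008,.061,-.0015])
ref=cv2.imread("pics/side0.png")
R={"near":((217,262,245,288),(0,.165,.008)),"far":((308,206,330,224),(0,-.165,.008))}
def track(dump=None):
    im=r.snapshot("side"); out=[]
    if dump: cv2.imwrite(dump,im)
    up=lambda a:cv2.resize(a,None,fx=4,fy=4,interpolation=cv2.INTER_CUBIC)
    for k,((x0,y0,x1,y1),X) in R.items():
        m=28; q=im[y0-m:y1+m,x0-m:x1+m]
        s=cv2.matchTemplate(up(q),up(ref[y0:y1,x0:x1]),cv2.TM_CCOEFF_NORMED)
        _,v,_,l=cv2.minMaxLoc(s); out.append((np.array(l)/4-m,v,X))
    f=lambda b:np.concatenate([proj("side",beam(P,[b[0],b[1],B0[2]],X))-proj("side",beam(P,B0,X))-d for d,v,X in out])
    s=least_squares(f,B0[:2],x_scale=[.01,.05])
    st=r.state()
    print("off mm %.1f tilt %.4f res"%(s.x[0]*1e3,s.x[1]),s.fun.round(2),"sc",[round(o[1],2) for o in out],"tcp",st["tcp_pos"].round(4),"F",st["ft_force"].round(1),"t",st["time_s"])
if __name__=="__main__": track()
E
python3 trk.py
```

```text
off mm 8.0 tilt 0.0610 res [0. 0. 0. 0.] sc [1.0, 1.0] tcp [0.5872 0.1623 0.1018] F [-0.1 -0.2  1.1] t 2.1667
```

Emit:
send_rows(
  steps=[
    [[0,0,0.006,0],[0,0,0.012,0],[0,0,0.0165,0],[0.004,0,0.0165,0],[0.008,0,0.0165,0],[0.011,0,0.0165,0],[0.013,0,0.0165,0],[0.014,0,0.0165,0]],
  ],
)

```text
time_s: 2.83
tcp_pos: [0.5863, 0.1764, 0.084]
eef_rot: [2.208, 2.233, -0.0]
ft_force: [0.3, -0.6, -0.2]
opening: -0.001
grasp_force: 1.2
```

```bash
python3 trk.py
```

```text
off mm 9.5 tilt 0.0605 res [-0.05 -0.05 -0.03 -0.08] sc [0.99, 0.99] tcp [0.5863 0.1765 0.084 ] F [-1.2 -0.4  0.3] t 2.8833
```

Contact is at TCP y ≈ 0.175, and the beam has already slid about 1.5 mm.

Emit:
send_rows(
  steps=[
    [[0.001,0,0,0],[0.002,0,0,0],[0.003,0,0,0],[0.004,0,0,0],[0.005,0,0,0],[0.006,0,0,0],[0.006,0,0,0]],
  ],
)

```text
time_s: 3.47
tcp_pos: [0.5861, 0.1824, 0.0838]
eef_rot: [-2.209, -2.234, -0.0]
ft_force: [-0.1, -2.0, -0.1]
opening: 0.002
grasp_force: 0.9
```

```bash
python3 trk.py
```

```text
off mm 16.0 tilt 0.0555 res [-0.2  -0.04  0.3  -0.04] sc [0.99, 0.98] tcp [0.5862 0.1824 0.0838] F [ 0.  -1.9 -0.4] t 3.5167
```

Emit:
send_rows(
  steps=[
    [[0.001,0,0,0],[0.002,0,0,0],[0.003,0,0,0],[0.004,0,0,0],[0.005,0,0,0],[0.005,0,0,0]],
  ],
)

```text
time_s: 4.02
tcp_pos: [0.5861, 0.1875, 0.0838]
eef_rot: [-2.209, -2.234, -0.0]
ft_force: [0.1, -1.7, -0.1]
opening: 0.0
grasp_force: 0.8
```

```bash
python3 trk.py
```

```text
off mm 20.8 tilt 0.0536 res [-0.23 -0.03  0.42 -0.01] sc [0.99, 0.96] tcp [0.5861 0.1874 0.0838] F [ 0.1 -1.   0.3] t 4.0667
```

Emit:
send_rows(
  steps=[
    [[0.001,0,0,0],[0.002,0,0,0],[0.003,0,0,0],[0.004,0,0,0],[0.004,0,0,0],[0,0,0,0],[0,0,0,0],[0,0,0,0],[0,0,0,0]],
  ],
)

```text
time_s: 4.82
tcp_pos: [0.5862, 0.1873, 0.0839]
eef_rot: [-2.209, -2.233, -0.001]
ft_force: [0.8, -0.5, -0.4]
opening: -0.001
grasp_force: 0.0
```

```bash
python3 trk.py
```

```text
off mm 24.4 tilt 0.0578 res [-0.28 -0.03  0.49 -0.02] sc [0.99, 0.94] tcp [0.5861 0.1873 0.0839] F [-0.2 -0.1  0.7] t 4.8667
```

Emit:
send_rows(
  steps=[
    [[0.004,0,0,0],[0.005,0,0,0],[0.006,0,0,0],[0.007,0,0,0],[0.008,0,0,0],[0.008,0,0,0],[0.004,0,0,0],[0.004,0,0,0],[0.004,0,0,0],[0.004,0,0,0]],
  ],
)

```text
time_s: 5.7
tcp_pos: [0.5861, 0.1913, 0.0839]
eef_rot: [-2.209, -2.233, -0.001]
ft_force: [-0.1, -0.5, -1.0]
opening: 0.005
grasp_force: 0.0
```

```bash
python3 trk.py
```

```text
off mm 28.6 tilt 0.0449 res [-0.42 -0.13  0.49 -0.2 ] sc [0.99, 0.93] tcp [0.5861 0.1913 0.0839] F [-0.3 -0.3 -0.3] t 5.75
```

Emit:
send_rows(
  steps=[
    [[0,0,0,0],[0,0,0,0],[0,0,0,0],[0,0,0,0],[0,0,0,0],[0,0,0,0],[0,0,0,0],[0,0,0,0],[0,0,0,0],[0,0,0,0],[0,0,0,0],[0,0,0,0]],
  ],
)

```text
time_s: 6.75
tcp_pos: [0.5861, 0.1913, 0.0838]
eef_rot: [-2.209, -2.234, -0.0]
ft_force: [0.1, 0.5, -0.1]
opening: 0.001
grasp_force: 0.0
```

```bash
python3 trk.py
```

```text
off mm 28.6 tilt 0.0449 res [-0.42 -0.13  0.49 -0.2 ] sc [0.99, 0.93] tcp [0.5861 0.1912 0.0838] F [0.3 0.  0.6] t 6.8
```

It has settled at 0.045 rad, so about 7 mm remain. I'll lower the tips 2 mm and push.

Emit:
send_rows(
  steps=[
    [[0.002,0,0.002,0],[0.004,0,0.002,0],[0.005,0,0.002,0],[0.006,0,0.002,0],[0.007,0,0.002,0],[0.008,0,0.002,0],[0.009,0,0.002,0],[0.01,0,0.002,0],[0.01,0,0.002,0],[0.005,0,0.002,0],[0.004,0,0.002,0],[0.004,0,0.002,0]],
  ],
)

```text
time_s: 7.8
tcp_pos: [0.5861, 0.195, 0.0819]
eef_rot: [-2.209, -2.233, -0.001]
ft_force: [-0.5, -0.2, -0.3]
opening: 0.001
grasp_force: 0.0
```

Emit:
send_rows(
  steps=[
    [[0,0,0,0],[0,0,0,0],[0,0,0,0],[0,0,0,0],[0,0,0,0],[0,0,0,0],[0,0,0,0],[0,0,0,0],[0,0,0,0],[0,0,0,0]],
  ],
)

```text
time_s: 8.63
tcp_pos: [0.586, 0.1953, 0.0819]
eef_rot: [2.209, 2.234, 0.0]
ft_force: [-0.6, -0.5, 1.1]
opening: 0.003
grasp_force: 0.0
```

```bash
python3 -c "
from trk import track
track('pics/s1.png')
import cv2
a=cv2.imread('pics/s1.png')[170:300,205:355]
cv2.imwrite('pics/c5.png',cv2.resize(a,(690,598),interpolation=cv2.INTER_CUBIC))"
```

```text
off mm 34.4 tilt 0.0099 res [-0.19 -0.05  0.23 -0.09] sc [0.97, 0.9] tcp [0.586  0.1952 0.0818] F [ 0.3 -0.5  0.7] t 8.6833
```

View pics/c5.png

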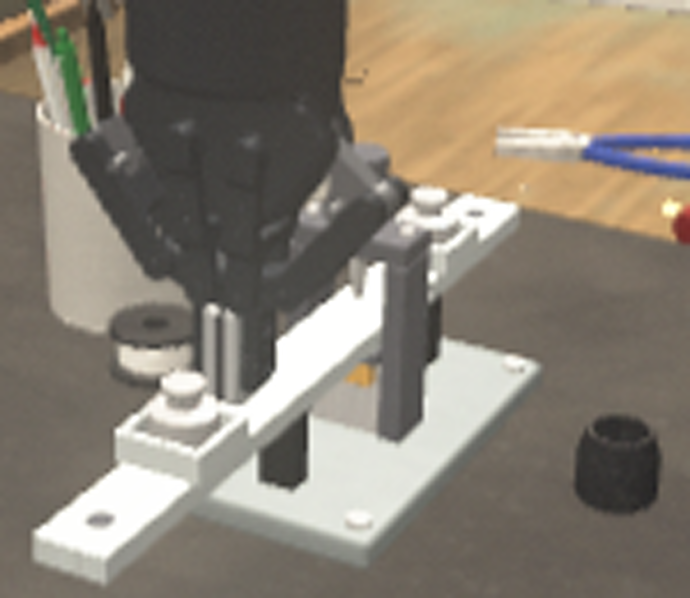

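The beam is near level (tilt about 0.010) and clear of the fingers. One 1.4 mm nudge, then I'll retract.

Emit:
send_rows(
  steps=[
    [[0.003,0,0,0],[0.005,0,0,0],[0.006,0,0,0],[0.0068,0,0,0],[0.0074,0,0,0],[0.0074,0,0,0],[0.003,0,0,0],[-0.002,0,0,0],[-0.006,0,0,0],[-0.006,0,0,0],[-0.006,0,0,0],[-0.006,0,0,0]],
  ],
)

```text
time_s: 9.68
tcp_pos: [0.5861, 0.1891, 0.0819]
eef_rot: [-2.21, -2.233, -0.0]
ft_force: [-0.6, -0.1, -0.3]
opening: -0.001
grasp_force: 0.0
```

Emit:
send_rows(
  steps=[
    [[0,0,-0.01,0],[0,0,-0.03,0],[0,0,-0.05,0],[0,0,-0.075,0],[0,0,-0.1,0],[0,0,-0.1,0],[0,0,-0.1,0],[0,0,-0.1,0]],
  ],
)

```text
time_s: 10.35
tcp_pos: [0.586, 0.1893, 0.1818]
eef_rot: [-2.209, -2.234, -0.0]
ft_force: [0.1, -0.3, 0.3]
opening: 0.003
grasp_force: 0.0
```

```bash
python3 -c "
from trk import track
track('pics/s2.png')
track()
import cv2
a=cv2.imread('pics/s2.png')[190:290,205:355]
b=cv2.resize(a,(800,533),interpolation=cv2.INTER_CUBIC)
cv2.imwrite('pics/c6.png',b)"
```

```text
off mm 34.5 tilt 0.0084 res [-0.23 -0.08  0.21 -0.16] sc [0.97, 0.89] tcp [0.5856 0.1893 0.1811] F [-0.7 -0.  -1.1] t 10.4
off mm 34.5 tilt 0.0084 res [-0.23 -0.08  0.21 -0.16] sc [0.97, 0.89] tcp [0.5855 0.1892 0.1807] F [ 0.1 -0.3 -0.4] t 10.45
```

View pics/c6.png

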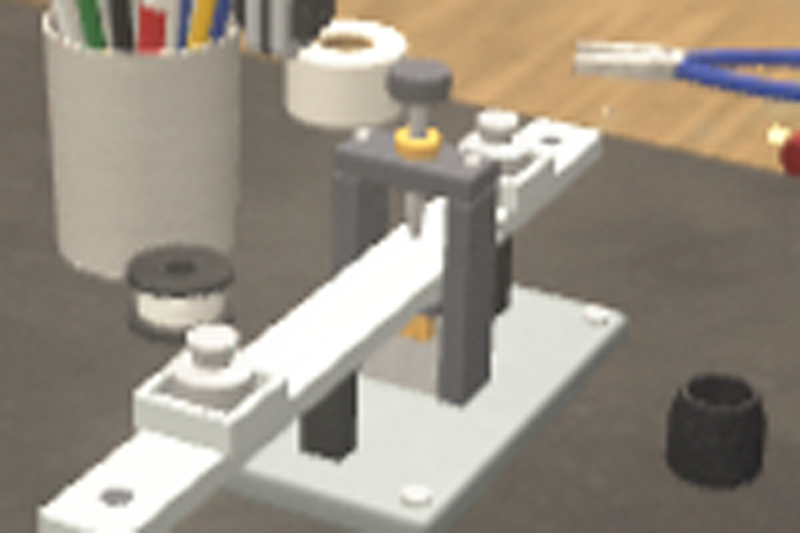

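The beam sits free at about 0.008 rad, with nothing near it. I'll nudge it about 1 mm more for margin before punching.

Emit:
send_rows(
  steps=[
    [[0,0,0.03,0],[0,0,0.06,0],[0,0,0.085,0],[0,0,0.1,0],[0.005,0,0.1,0],[0.01,0,0.1,0],[0.0125,0,0.1,0],[0.0135,0,0.1,0],[0.014,0,0.1,0],[0.0145,0,0.1,0],[0.0145,0,0.1,0],[0.0145,0,0.1,0]],
  ],
)

```text
time_s: 11.45
tcp_pos: [0.5862, 0.2038, 0.0822]
eef_rot: [2.209, 2.233, 0.001]
ft_force: [-0.4, -0.9, 0.7]
opening: 0.002
grasp_force: 0.2
```

Emit:
send_rows(
  steps=[
    [[-0.004,0,0,0],[-0.01,0,0,0],[-0.014,0,0,0],[-0.014,0,-0.03,0],[-0.014,0,-0.06,0],[-0.014,0,-0.08,0],[-0.014,0,-0.09,0],[-0.014,0,-0.09,0],[-0.014,0,-0.09,0],[-0.014,0,-0.09,0]],
  ],
)

```text
time_s: 12.28
tcp_pos: [0.5853, 0.1896, 0.1698]
eef_rot: [-2.208, -2.232, 0.003]
ft_force: [-0.3, -0.0, 0.2]
opening: -0.0
grasp_force: 0.0
```

```bash
python3 trk.py
```

```text
off mm 35.3 tilt 0.0019 res [-0.28 -0.07  0.32 -0.14] sc [0.97, 0.89] tcp [0.5851 0.1895 0.1697] F [-0.  -0.2 -0.3] t 12.3333
```

Tilt is now about 0.002, so it's balanced. Next I'll go above the punch knob.

Emit:
send_rows(
  steps=[
    [[-0.02,0,-0.005,0],[-0.045,0.001,-0.005,0],[-0.07,0.001,-0.005,0],[-0.085,0.001,-0.005,0],[-0.0925,0.001,-0.005,0],[-0.0925,0.001,0,0],[-0.0925,0.001,0.01,0],[-0.0925,0.001,0.018,0],[-0.0925,0.001,0.02,0],[-0.0925,0.001,0.02,0],[-0.0925,0.001,0.02,0]],
  ],
)

```text
time_s: 13.25
tcp_pos: [0.5878, 0.0979, 0.1514]
eef_rot: [-2.208, -2.234, 0.0]
ft_force: [-0.3, -0.4, 0.9]
opening: -0.0
grasp_force: 0.0
```

```bash
python3 -c "
from trk import track
track('pics/s3.png')
import cv2
from h import *
a=cv2.imread('pics/s3.png')[170:270,225:345];b=r.snapshot('top')[150:250,200:320]
f=lambda a:cv2.resize(a,(400,333),interpolation=cv2.INTER_CUBIC)
cv2.imwrite('pics/c7.png',cv2.hconcat([f(a),f(b)]))"
```

```text
off mm 35.3 tilt 0.0019 res [-0.28 -0.07  0.32 -0.14] sc [0.97, 0.89] tcp [0.5881 0.0978 0.1519] F [-0.5 -0.3  0.7] t 13.3
```

View pics/c7.png

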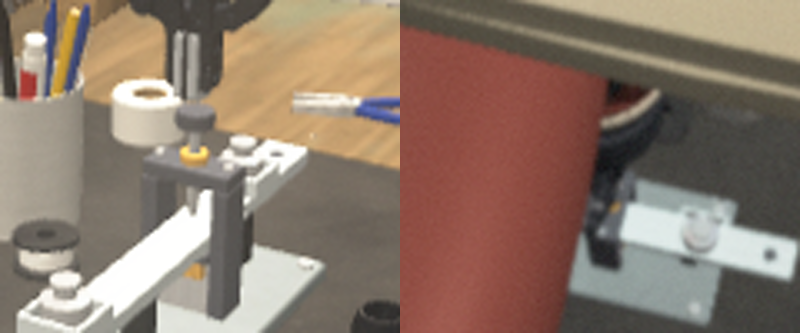

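The tips are centred just above the knob. I'll press slowly, watching the force.

Emit:
send_rows(
  steps=[
    [[0,0,0.002,0],[0,0,0.004,0],[0,0,0.006,0],[0,0,0.008,0],[0,0,0.009,0],[0,0,0.01,0],[0,0,0.011,0],[0,0,0.012,0],[0,0,0.012,0]],
  ],
)

```text
time_s: 14.1
tcp_pos: [0.5881, 0.0973, 0.1397]
eef_rot: [-2.209, -2.234, -0.0]
ft_force: [-0.2, 0.6, 1.7]
opening: -0.003
grasp_force: 0.4
```

```bash
python3 trk.py
```

```text
off mm 35.3 tilt 0.0019 res [-0.28 -0.07  0.32 -0.14] sc [0.97, 0.89] tcp [0.5881 0.0972 0.1398] F [-0.8 -0.7  1.3] t 14.15
```

Emit:
send_rows(
  steps=[
    [[0,0,0.001,0],[0,0,0.002,0],[0,0,0.003,0],[0,0,0.0038,0],[0,0,0.0045,0],[0,0,0.0045,0],[0,0,0.0045,0],[0,0,0.0045,0]],
  ],
)

```text
time_s: 14.82
tcp_pos: [0.5882, 0.0972, 0.1358]
eef_rot: [2.209, 2.233, 0.001]
ft_force: [-2.4, 0.3, 5.5]
opening: 0.001
grasp_force: 2.8
```

```bash
python3 trk.py; python3 trk.py
```

```text
off mm 34.9 tilt 0.0013 res [-0.39 -0.12  0.39 -0.24] sc [0.97, 0.89] tcp [0.5882 0.0972 0.1358] F [-1.9 -0.4  5.2] t 14.8667
off mm 34.9 tilt 0.0013 res [-0.39 -0.12  0.39 -0.24] sc [0.97, 0.89] tcp [0.5882 0.0972 0.1358] F [-1.9 -0.3  5.1] t 14.9167
```

Total push is 5.2 N, so about 3.4 N on the beam, which is marginal. A bit more, then release.

Emit:
send_rows(
  steps=[
    [[0,0,0.0005,0],[0,0,0.001,0],[0,0,0.001,0],[0,0,0.001,0],[0,0,0.001,0],[0,0,0.001,0]],
  ],
)

```text
time_s: 15.42
tcp_pos: [0.5882, 0.0972, 0.135]
eef_rot: [2.209, 2.233, 0.001]
ft_force: [-2.7, 0.3, 7.1]
opening: -0.001
grasp_force: 3.4
```

Emit:
send_rows(
  steps=[
    [[0,0,-0.001,0],[0,0,-0.002,0],[0,0,-0.003,0],[0,0,-0.005,0],[0,0,-0.007,0],[0,0,-0.009,0],[0,0,-0.011,0],[0,0,-0.015,0],[0,0,-0.025,0],[0,0,-0.045,0],[0,0,-0.06,0],[0,0,-0.06,0]],
  ],
)

```text
time_s: 16.42
tcp_pos: [0.5896, 0.0972, 0.1986]
eef_rot: [2.206, 2.231, 0.006]
ft_force: [0.7, 0.8, 0.9]
opening: 0.003
grasp_force: 0.0
```

Emit:
send_rows(
  steps=[
    [[0,0,0,0],[0,0,0,0],[0,0,0,0],[0,0,0,0],[0,0,0,0],[0,0,0,0],[0,0,0,0],[0,0,0,0],[0,0,0,0],[0,0,0,0],[0,0,0,0],[0,0,0,0]],
  ],
)

```text
time_s: 17.42
tcp_pos: [0.5881, 0.0973, 0.1943]
eef_rot: [2.209, 2.234, 0.0]
ft_force: [-0.2, -0.4, 0.7]
opening: 0.001
grasp_force: 0.0
```

```bash
python3 trk.py; python3 trk.py
```

```text
off mm 35.3 tilt 0.0019 res [-0.28 -0.07  0.32 -0.14] sc [0.97, 0.89] tcp [0.5881 0.0973 0.1943] F [ 0.   0.5 -0.7] t 17.4667
off mm 35.3 tilt 0.0019 res [-0.28 -0.07  0.32 -0.14] sc [0.97, 0.89] tcp [0.5881 0.0972 0.1943] F [ 0.1 -0.6  0.2] t 17.5167
```

The punch reached about 5 N on the beam. It's released, and the beam is steady and level, so I'll hand in.

```bash
python3 -c "
from station import r
print(r.sign_off())"
```

```text
the job is handed in; nothing more can be done
None
```

Job handed in at about 17.5 s: the beam balances level on the saddle (camera-measured tilt about 0.002 rad), and the punch was pressed to an estimated 5 N on it and released; the sign-off gave no verdict.

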